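# Unlock the card reader from its dock and present it to the customer

### The arm

A 6-joint arm with a two-finger parallel gripper is mounted at the origin on a cart in front of the work surface, level with it; the furniture and walls round the work are solid. World frame = base frame: x ahead of the robot, y to its left, z up, the work surface at z = 0. Lengths are in m, angles in rad, forces in N, time in s.
With the tool pointing down it reaches from about 0.275 to 0.75 m from the base axis. Payload 10.2 kg.
Tool frame: the origin (TCP) lies midway between the tips of the shut fingers; the grasp point (between the pads) lies 19 mm behind it (env.hold_point_z is the distance from the TCP to the grasp point, in m); z points along the fingers, y is the line along which they close (so a half turn about z gives the same grasp; the last joint's range is limited). The gripper opens to 85 mm and grips with 20 to 120 N. Pads are 22 mm wide; open, the fingers measure 114 mm over their backs; the gripper's body (76 mm by 85 mm) begins 54 mm behind the grasp point. The pads swing forward as they close: fully open they stand 13 mm farther back than shut.
Start: joints at [-1.405, 0.313, 1.498, -0, 1.331, -0.223], TCP at [0.199, -0.486, 0.231] pointing down, gripper open.
Joint ranges: [-2.94, 2.94], [-0.97, 2.17], [0.19, 2.56], [-1.23, 4.37], [0.02, 3.11], [-2.88, 2.88]. Speed limits (rad/s): [2.39, 2.39, 3.01, 3.14, 3.14, 3.14].

### API

Orientations are given as a unit quaternion [x, y, z, w].
In Python, from bench import env, kinematics, monitor, eyes, job gives the robot as it stands. The module is installed in compiled form; this text tells all that it offers. Calls block until the motion is done:
- env.reach(position, orientation): joint-space move of the TCP to a pose.
- env.movel(position, velocity=0.15, frame=None, guard=None): straight line of the TCP; frame=None keeps the orientation; velocity is the mean speed in m/s. With guard (N) it stops when the force on the tool has changed by that much, and returns True; else False.
- env.set_joints(angles): joint-space move.
- env.release() and env.close_gripper(effort=None): open the fingers fully, or close them until they stop; effort is the grip in N (None keeps the last).
- env.hold(seconds).
- kinematics.ik(position, orientation): joint angles nearest the present ones, or None.
- monitor.sense(): the state.
- eyes.grab_frame(name): name is "side" or "top" or "wrist"; returns a dict with "frame" (420x560x3 uint8, red, green, blue), "mtx" (3x3 intrinsics, pixels), "k1" (the pictures are not rectified: a ray, as slopes to the right and down, at radius r is drawn at 1 + k1 r^2 times it, then the intrinsics apply), "view" (4x4, takes a point from world to camera coordinates). Camera axes: x right, y down, z forward; pixel columns grow to the right and rows downward; lengths in m; the calibration is good to about 2 mm. A picture is of the moment at which its call begins. There is no depth.
A pose or a line that the arm cannot do raises env.MotionError and nothing moves.
- job.hand_in(): hands the job in; it is judged then, once.
The state is a dict: "clock": time; "joints": joint angles; "qvel": joint speeds; "joint_efforts": joint torques, N m; "position": TCP position; "ee_rot": TCP orientation; "contact_force": force on the tool from outside, world axes, zero at the start; "ft_torque": the same for the moment, N m; "finger_gap": opening from 0.0 (shut) to 1.0 (fully open); "gripper_force": force on a finger pad.
Only numpy, scipy, OpenCV 4.12 (cv2) and the standard library are available. Lean on these libraries where they do the work, as an engineer would, in place of code of your own. Each camera call takes 0.05 s, during which the arm holds its last target. There are 200 camera calls.

### The job

Free the card reader from its locking dock: pull the dock's release knob all the way out and push it fully home again. Then draw the reader up out of its slot, hold it raised about 25 cm above the counter with its screen leaned back about halfway (45 degrees) so that it looks up and straight across the counter at the customer, away from you. Finish while still holding it there, steady, and do not disturb the small things lying round the dock.

Things in the scene. Friction and masses are not known exactly. Their poses are not given: they have to be found in the camera images.
- dock: black dock, fixed; origin on the counter below its slot's centre, z up, x the way the docked reader's screen faces, y to its post. Base 76 mm (x), y -49 to 87 mm, 8 mm thick. The slot, open above, is 24 (x) by 71 mm (y), floor 8 mm and wall tops 43 mm above the counter, walls 8 mm thick. Post: 36 mm (x), y 36.5 to 82.5 mm, 108 mm high
- release_knob (a joint): slide of the release knob on the post's y face, level: 0 = home, 0.030 m = fully out, along the dock's +y. A soft detent (4 N) holds it at either end; about 7 N in all pulls it. The last 18 mm of the pull draws the catch clear of the reader; pushed home, the knob leaves the catch open.
- knob_head (a point): centre of the knob's round aluminium head, 26 mm across and 21 mm long along the dock's y, on a 10 mm stem; 85 mm above the counter. At home the head's inner face is 15.5 mm from the post. It moves with the knob; grip it from above across the dock's x.
- catch (a joint): slide along the dock's +y of the flat steel catch, 20 mm wide, on the post's top, 119 mm above the counter at its highest: 0 = its nose reaches over the reader's top edge to the dock's y = 24 mm and locks it in; 0.018 m = open (clear from 0.012 m). Stiff (2 N), stays where left.
- reader: card reader, a box 100 (its x) by 66 (y) by 19 mm (z), 0.10 to 0.20 kg. Origin at the middle of its back, z out of the screen, x to its upper end. It stands loose in the slot, x up, screen to the dock's +x; upper end 108 mm above the counter, 65 mm above the slot walls. It can be pinched from above across its 19 mm.
- coins: paper roll of coins, 21 by 74 by 21 mm, lying on the robot's side of the dock; bystander, origin under its centre
- lighter: small flat piece with a silvery end, 24 by 78 by 14 mm, lying on the far side of the dock; bystander, origin under its centre
- notes: pad of sticky notes, 76 by 76 by 11 mm, lying beyond the post; bystander, origin under its centre
- across (a point): fixed point in the air over the far part of the counter, 0.80 m straight ahead of the robot and 0.34 m up; its x axis points straight across the counter to the customer (robot's +x), its y axis to the robot's left. Nothing is seen there
Mind the look-alikes: they are no part of the job. What is shaped like the reader but pink is not meant.

How it is judged:
By the outcome, as a careful person would: the job done as asked, in the order asked, and still so for the second after the job is handed in, while the arm keeps its last pose, push and grip.
It also fails if it takes over 45 s, if anything falls off the work surface, if the arm or the gripper's body presses on something with over 40 N, if the wrist force passes 120 N, or if a joint passes its speed limit or range.

## Working session

There is one attempt and no reset: what is moved stays moved. The work goes in short steps, each a Python script; the robot and the scene stay as the last script left them, time stands still between calls to the robot, and variables do not carry over. Pictures are saved under pics/ and viewed, at most 10 in all, crops included, and the job is handed in when it is done.

```bash
mkdir -p pics; cat > h.py <<'E'
import numpy as np, cv2
from bench import env, kinematics, monitor, eyes, job
from scipy.spatial.transform import Rotation as R
def grab(name,fn=None):
    d=eyes.grab_frame(name)
    if fn: cv2.imwrite('pics/'+fn,d['frame'][:,:,::-1])
    return d
def ray(d,uv):
    K=d['mtx'];D=np.array([d['k1'],0,0,0,0.])
    p=cv2.undistortPoints(np.array([[uv]],float),K,D)[0,0]
    V=d['view'];Rm=V[:3,:3];o=-Rm.T@V[:3,3]
    return o,Rm.T@np.array([p[0],p[1],1])
def onz(d,uv,z):
    o,r=ray(d,uv);return o+r*(z-o[2])/r[2]
def proj(d,P):
    V=d['view'];return cv2.projectPoints(np.atleast_2d(P).astype(float),cv2.Rodrigues(V[:3,:3])[0],V[:3,3],d['mtx'],np.array([d['k1'],0,0,0,0.]))[0][:,0]
E
python3 - <<'E'
from h import *
import pickle
t=grab('top','top.png');s=grab('side','side.png')
pickle.dump((t,s),open('ts.pkl','wb'))
im=np.hstack([t['frame'],s['frame']])
for d in (t,s): print(d['view'].round(3).tolist(),d['mtx'][0,0],d['k1'])
print(monitor.sense()['clock'])
E
```

```text
[[0.024, -1.0, 0.02, 0.094], [-0.986, -0.027, -0.162, 0.631], [0.162, -0.015, -0.987, 0.958], [0.0, 0.0, 0.0, 1.0]] 419.561964551563 -0.10831993624239422
[[0.999, -0.05, -0.022, -0.621], [-0.041, -0.429, -0.902, 0.267], [0.036, 0.902, -0.431, 0.874], [0.0, 0.0, 0.0, 1.0]] 497.95101506872453 -0.04749522824649171
0.1
```

View pics/top.png

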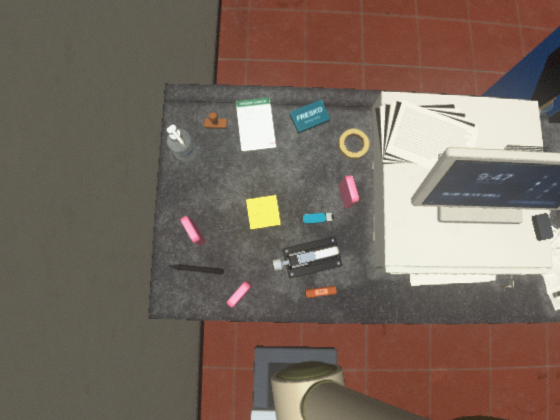

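View pics/side.png

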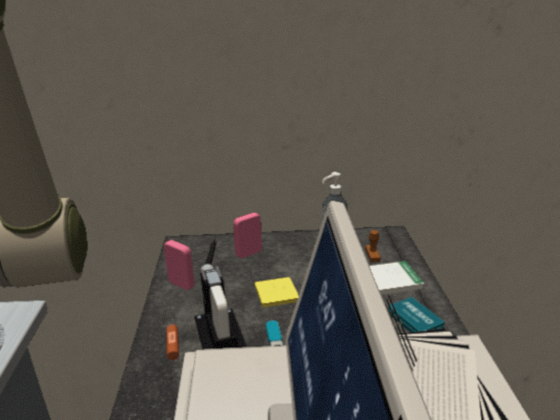

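The top view shows the dock at (313,258) with its knob to the left at (279,265). The coins are at (321,292), the lighter at (317,218) and the notes at (263,212). Pink look-alikes stand at (349,190), (191,229) and (238,294). The light-coloured reader at (318,256) is the one in the dock, next to the post and knob, so it's the one meant. I'll confirm with an enlarged crop.

```bash
python3 - <<'E'
from h import *
import pickle
t,s=pickle.load(open('ts.pkl','rb'))
a=cv2.resize(t['frame'][225:305,260:360],(800,640)[:2] and (750,600),interpolation=cv2.INTER_CUBIC)
cv2.imwrite('pics/c1.png',a[:,:,::-1])
for uv,z in [((279,265),.085),((313,258),0.0),((321,292),.02),((317,218),.014),((263,212),.011),((374,270),.1),((374,200),.1),((238,294),.08)]: print(uv,onz(t,uv,z).round(3))
E
```

```text
(279, 265) [0.495 0.102 0.085]
(313, 258) [0.517 0.016 0.   ]
(321, 292) [ 0.434 -0.002  0.02 ]
(317, 218) [0.615 0.009 0.014]
(263, 212) [0.627 0.143 0.011]
(374, 270) [ 0.487 -0.112  0.1  ]
(374, 200) [ 0.648 -0.114  0.1  ]
(238, 294) [0.427 0.193 0.08 ]
```

View pics/c1.png

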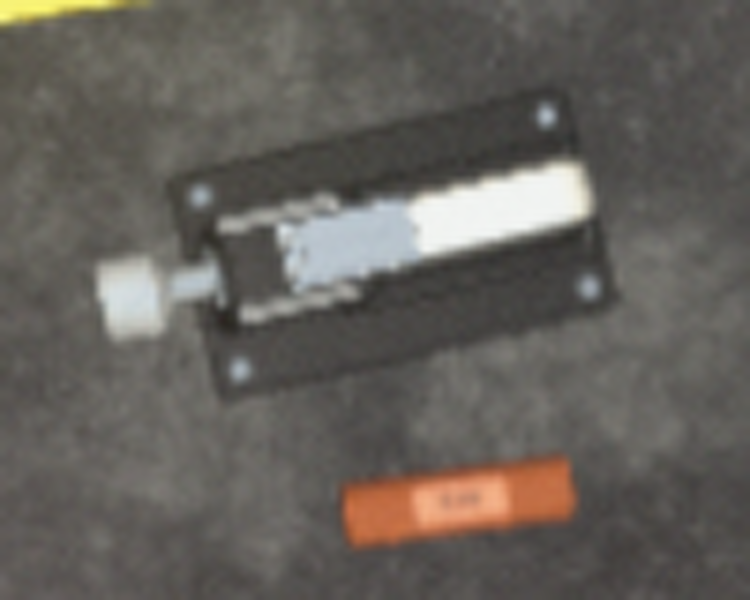

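The crop confirms it. The white reader stands in the slot with the steel catch lying over its upper end, and the aluminium knob is at crop (130,297). The base corners are at crop (175,178), (562,90), (615,298) and (222,400). Next I'll compute the dock frame and check from the wrist camera.

```bash
cat >> h.py <<'E'
def crop(uv,o=(260,225),k=7.5): return (uv[0]/k+o[0]-.43,uv[1]/k+o[1]-.43)
def down(yaw): # tool z down, tool y along dock x (yaw)
    yv=np.array([np.cos(yaw),np.sin(yaw),0]);z=np.array([0,0,-1.]);x=np.cross(yv,z)
    return R.from_matrix(np.c_[x,yv,z])
E
python3 - <<'E'
from h import *
import pickle
t,s=pickle.load(open('ts.pkl','rb'))
C=[onz(t,crop(c),.008)for c in [(175,178),(562,90),(615,298),(222,400)]]
C=np.array(C)
# order: (+x,+y),(+x,-y),(-x,-y),(-x,+y)
yv=(C[0]-C[1]+C[3]-C[2])[:2];yv/=np.linalg.norm(yv);xv=np.array([yv[1],-yv[0]])
print(C.round(3).tolist(),'sizes',np.linalg.norm(C[0]-C[1]),np.linalg.norm(C[3]-C[2]),np.linalg.norm(C[0]-C[3]))
yaw=np.arctan2(xv[1],xv[0]);cen=C.mean(0)[:2];o=cen-.019*yv
print('yaw',np.degrees(yaw),'o',o)
k=onz(t,crop((130,297)),.092);print('knob seen',k,'pred',o+.1085*yv)
S=[onz(t,crop(c),.108) for c in [(587,165),(594,212),(415,255)]]
print('reader top in dock', [((p[:2]-o)@xv,(p[:2]-o)@yv) for p in S],'knob dock',(k[:2]-o)@xv,(k[:2]-o)@yv)
m=monitor.sense();print(R.from_quat(m['ee_rot']).as_matrix().round(2).tolist())
for p,q in [((*(o+.1085*yv),.066),down(yaw)),((*(o+.1085*yv),.066),down(yaw+np.pi))]: print(kinematics.ik(np.array(p),q.as_quat()))
# final: reader z=(s,0,s), x=(-s,0,s)
c=np.sqrt(.5)
for sg in (1,-1):
  z=np.array([c,0,-c]);y=sg*np.array([c,0,c]);x=np.cross(y,z)
  for Y in (0,.05,.1): print(sg,Y,kinematics.ik(np.array([.5,Y,.26]),R.from_matrix(np.c_[x,y,z]).as_quat()))
E
```

```text
[[0.538, 0.092, 0.008], [0.571, -0.036, 0.008], [0.502, -0.054, 0.008], [0.466, 0.075, 0.008]] sizes 0.13204462107467801 0.1339229322101892 0.07411233374757603
yaw 14.902417452169207 o [5.24173387e-01 5.11499138e-04]
knob seen [0.49610528 0.10711479 0.092     ] pred [0.49627006 0.10536213]
reader top in dock [(np.float64(0.005932831881489968), np.float64(-0.03153086471758833)), (np.float64(-0.00815808080232264), np.float64(-0.030013736751007387)), (np.float64(-0.00791246698727073), np.float64(0.02533494293065937))] knob dock 0.0002915012578041719 0.11023608831243346
[[0.93, 0.38, -0.0], [0.38, -0.93, 0.0], [0.0, -0.0, -1.0]]
[-2.20937769e-02  4.73357267e-01  1.74413489e+00 -4.44089210e-16
  9.24100494e-01 -2.82190028e-01]
[-2.20937769e-02  4.73357267e-01  1.74413489e+00 -4.44089210e-16
  9.24100494e-01  2.85940263e+00]
1 0 [-0.37259545 -0.11415247  2.10242615  0.59619238  0.47623663 -0.81230655]
1 0.05 [-0.21265202 -0.10395766  2.09363314  0.38827567  0.40518454 -0.51108351]
1 0.1 [-0.05145814 -0.07458938  2.06757705  0.1019081   0.36560248 -0.13161737]
-1 0 [-0.37259545 -0.11415247  2.10242615  0.59619238  0.47623663  2.3292861 ]
-1 0.05 [-0.21265202 -0.10395766  2.09363314  0.38827567  0.40518454  2.63050915]
-1 0.1 None
```

```bash
cat >> h.py <<'E'
yaw=np.radians(14.9);o=np.array([.5242,.0005]);xv=np.array([np.cos(yaw),np.sin(yaw)]);yv=np.array([-xv[1],xv[0]])
def D(x,y,z): return np.r_[o+x*xv+y*yv,z]
E
python3 - <<'E'
from h import *
q0=np.array(monitor.sense()['ee_rot'])
env.reach(np.array([.13,-.32,.30]),q0)
q=down(yaw).as_quat()
env.reach(np.array([.35,.1,.30]),q)
env.reach(D(0,.1085,.20),q)
w=grab('wrist','w1.png')
print(monitor.sense()['clock'],monitor.sense()['position'],proj(w,[D(0,.1085,.085),D(0,0,.108),D(0,.119,.098),D(0,.098,.098),D(.013,.1085,.085),D(-.013,.1085,.085)]).round(1).tolist())
E
```

```text
3.4167 [0.49602867 0.10511723 0.20134642] [[277.2, 205.7], [277.4, 326.4], [277.2, 198.3], [277.3, 222.1], [292.0, 205.7], [262.5, 205.7]]
```

View pics/w1.png

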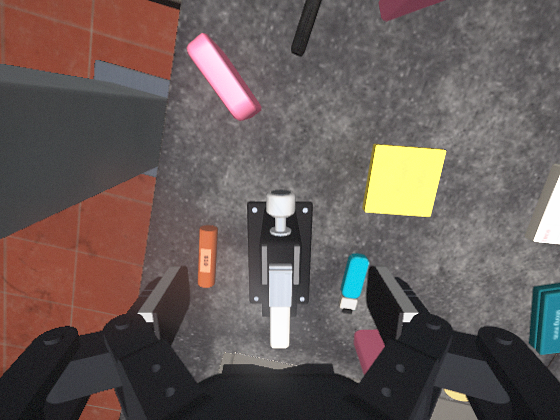

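The wrist view shows the knob head at about (280,203), 3 px from where I predicted. The base corners are at (249,202) and (312,202), and the reader's top end is near (280,347). I'll use these to refine the dock pose.

```bash
python3 - <<'E'
from h import *
w=grab('wrist')
V=w['view'];c=-V[:3,:3].T@V[:3,3];print('cam dock',(c[:2]-o)@xv,(c[:2]-o)@yv,c[2])
def dk(uv,z): p=onz(w,uv,z)[:2]-o; return (np.array([p@xv,p@yv])*1000).round(1)
print('corners',dk((249,202),.008),dk((312,202),.008))
print('head outer top',dk((280,191),.098), 'inner top',dk((280,214),.098))
print('reader -y end',dk((271,334),.108),dk((289,334),.108),dk((280,347),.108))
a=cv2.resize(w['frame'][180:360,230:330],(440,792//1)[:2] and (333,600),interpolation=cv2.INTER_CUBIC)
P=proj(w,[D(*p) for p in [(.038,.087,.008),(-.038,.087,.008),(.038,-.049,.008),(0,.119,.098),(0,.098,.098),(.0095,-.033,.108),(-.0095,-.033,.108)]])
for p in P: cv2.circle(a,tuple(((p-[230,180])*3.33).astype(int)),3,(255,0,0),-1)
cv2.imwrite('pics/c2.png',a[:,:,::-1])
E
```

```text
cam dock -0.0001977590994652435 0.1889585425491834 0.34317750951223547
corners [-31.9  88.8] [39.9 88.7]
head outer top [  2.4 125.2] inner top [  2.5 105.1]
reader -y end [-5.7 -8.8] [10.9 -8.8] [  2.6 -23.5]
```

View pics/c2.png

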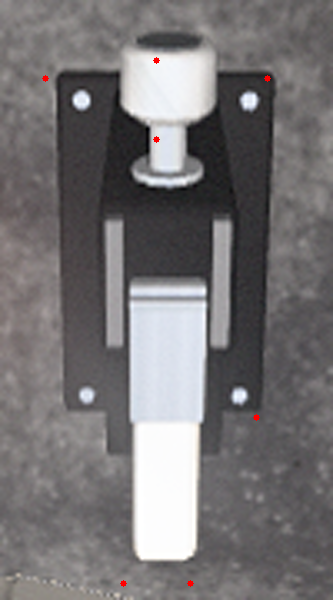

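```bash
sed -i 's/o=np.array(\[.5242,.0005\])/o=np.array([.5242,.0005])/; ' h.py; cat >> h.py <<'E'
o=o+.0018*xv+.0018*yv
def st(tag=''):
    m=monitor.sense();f=np.array(m['contact_force']);p=np.array(m['position'])-np.r_[o,0]
    print(tag,'t',round(m['clock'],2),'dock pos',(np.array([p[:2]@xv,p[:2]@yv,p[2]])*1000).round(1),'F dock',np.array([f[:2]@xv,f[:2]@yv,f[2]]).round(1),'gap',round(m['finger_gap'],3),'gf',round(float(np.max(m['gripper_force'])),1))
E
python3 - <<'E'
from h import *
q=down(yaw).as_quat()
env.movel(D(0,.1085,.12),velocity=.15,frame=q)
st()
print(env.movel(D(0,.1085,.068),velocity=.06,guard=8)); st('down')
env.close_gripper(effort=30); st('grip')
w=grab('wrist','w2.png')
E
```

```text
t 4.15 dock pos [  0.5 108.4 121.1] F dock [-0.2  1.4  0.4] gap 1.0 gf 0.0
False
down t 5.17 dock pos [  0.2 108.4  68.3] F dock [-1.   0.1  0.1] gap 0.998 gf 0.0
grip t 5.75 dock pos [  0.4 108.5  68.3] F dock [1.8 1.  1.2] gap 0.29 gf 29.5
```

```bash
python3 - <<'E'
from h import *
z=.068
for d in (.010,.020,.027,.030,.032):
    g=env.movel(D(0,.1085+d,z),velocity=.04,guard=22); st(f'{d} {g}')
    if g: break
env.hold(.3); st('hold')
w=grab('wrist','w3.png')
a=w['frame'][150:400,180:400];cv2.imwrite('pics/c3.png',cv2.resize(a,(528,600),interpolation=cv2.INTER_CUBIC)[:,:,::-1])
E
```

```text
0.01 False t 6.2 dock pos [  0.4 118.8  68.2] F dock [2.8 0.7 2.5] gap 0.288 gf 29.7
0.02 False t 6.6 dock pos [  0.4 128.9  68.2] F dock [5.2 1.6 2.7] gap 0.289 gf 29.7
0.027 False t 6.92 dock pos [  0.4 135.9  68.2] F dock [5.3 1.4 3.7] gap 0.286 gf 29.7
0.03 False t 7.17 dock pos [  0.4 138.5  68.2] F dock [ 5.6 -0.3  2. ] gap 0.29 gf 29.7
0.032 False t 7.42 dock pos [  0.5 138.7  68.2] F dock [  4.2 -12.7   1.3] gap 0.288 gf 29.8
hold t 7.72 dock pos [  0.5 138.7  68.2] F dock [  4.  -12.1   1.9] gap 0.286 gf 29.8
```

View pics/c3.png

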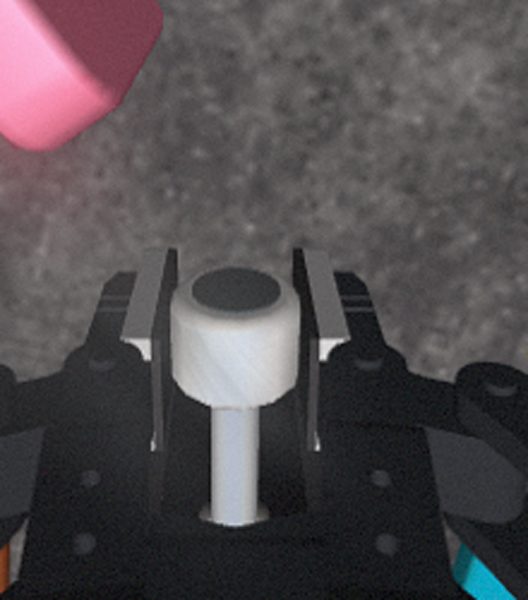

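The crop shows the knob gripped with its stem fully exposed. The stop came at 30 mm of travel with a 12 N reaction, so it's fully out. Now I'll push it home.

```bash
python3 - <<'E'
from h import *
z=.068
for d in (.020,.010,.003,0,-.002,-.003):
    g=env.movel(D(0,.1085+d,z),velocity=.04,guard=25); st(f'{d} {g}')
    if g: break
env.hold(.2); st('hold')
env.movel(D(0,.1085,z),velocity=.04);st('relax')
env.release(); st('rel')
env.movel(D(0,.1085,.2),velocity=.2)
env.movel(D(0,.09,.22),velocity=.2);env.hold(.3)
w=grab('wrist')
a=w['frame'][150:400,190:370].copy();cv2.imwrite('pics/c4.png',cv2.resize(a,(432,600),interpolation=cv2.INTER_CUBIC)[:,:,::-1])
P=proj(w,[D(0,.1085,.098),D(.0095,-.033,.108),D(-.0095,-.033,.108)])
print(((P-[190,150])*2.4).round(0).tolist())
E
```

```text
0.02 False t 8.22 dock pos [  0.4 128.4  68.2] F dock [ 4.6 -1.   2.9] gap 0.294 gf 29.9
0.01 False t 8.62 dock pos [  0.3 118.5  68.2] F dock [ 4.9 -0.8  3.8] gap 0.289 gf 29.9
0.003 False t 8.95 dock pos [  0.3 111.1  68.2] F dock [ 4.1 -4.6  3.7] gap 0.293 gf 30.0
0 False t 9.2 dock pos [  0.3 108.5  68.2] F dock [ 4.2 -2.   4.1] gap 0.292 gf 30.0
-0.002 False t 9.45 dock pos [  0.2 108.3  68.2] F dock [ 7.1 11.3  7.5] gap 0.292 gf 30.2
-0.003 False t 9.7 dock pos [  0.2 108.3  68.3] F dock [ 6.6 17.1  7.2] gap 0.289 gf 30.2
hold t 9.9 dock pos [  0.2 108.3  68.3] F dock [ 7.2 15.8  7.3] gap 0.29 gf 30.2
relax t 10.15 dock pos [  0.2 109.   68.2] F dock [4.8 0.4 3.1] gap 0.286 gf 30.0
rel t 10.77 dock pos [-1.000e-01  1.085e+02  6.790e+01] F dock [ 0.1 -1.1 -0.5] gap 1.005 gf 0.0
[[210.0, 83.0], [233.0, 424.0], [186.0, 424.0]]
```

View pics/c4.png

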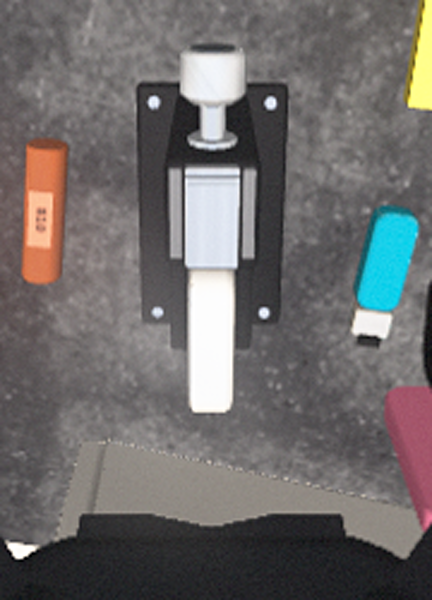

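The crop shows the knob head back home at (212,75) and the catch drawn back off the reader, which now shows from row 270 to row 412. The bystanders haven't moved. Next I'll grasp and lift the reader.

```bash
python3 - <<'E'
from h import *
env.movel(D(0.0005,.002,.22),velocity=.25)
env.movel(D(0.0005,.002,.12),velocity=.15); st()
print(env.movel(D(0.0005,.002,.066),velocity=.06,guard=8)); st('down')
env.close_gripper(effort=50); st('grip')
for z in (.070,.085,.12,.20):
    g=env.movel(D(0.0005,.002,z),velocity=.05 if z<.13 else .12,guard=15); st(f'{z} {g}')
    if g: break
E
```

```text
t 13.53 dock pos [  1.    2.1 120.9] F dock [-0.7  0.9  0.2] gap 1.002 gf 0.0
False
down t 14.57 dock pos [ 0.7  1.9 66.4] F dock [ 0.  -0.4  0. ] gap 1.004 gf 0.0
grip t 15.19 dock pos [ 0.6  2.  66.1] F dock [-0.5  0.4 -0.3] gap 0.217 gf 50.2
0.07 False t 15.44 dock pos [ 0.5  2.  70.1] F dock [ 0.1 -0.  -0.9] gap 0.218 gf 49.9
0.085 False t 15.89 dock pos [ 0.6  1.9 85.3] F dock [-0.8  0.1 -2.2] gap 0.217 gf 49.9
0.12 False t 16.74 dock pos [  0.3   2.1 119.8] F dock [-0.2 -0.4 -1.2] gap 0.215 gf 49.9
0.2 False t 17.56 dock pos [  0.2   2.2 199.1] F dock [-0.  -0.1 -2.4] gap 0.215 gf 49.9
```

```bash
python3 - <<'E'
from h import *
c=np.sqrt(.5)
z=np.array([c,0,-c]);y=np.array([c,0,c]);x=np.cross(y,z)
qf=R.from_matrix(np.c_[x,y,z]);q0=down(yaw)
P0=D(0,.002,.24);P1=np.array([.5,.05,.262])
env.movel(P0,velocity=.12)
env.movel(P1,velocity=.05,frame=qf.as_quat()); env.hold(.5); st()
m=monitor.sense();print(m['position'],R.from_quat(m['ee_rot']).as_matrix().round(3).tolist())
t=grab('top','t5.png');s=grab('side','s5.png')
A=cv2.resize(t['frame'][130:330,220:370],(390,520),interpolation=cv2.INTER_CUBIC);B=cv2.resize(s['frame'][150:350,130:280],(390,520),interpolation=cv2.INTER_CUBIC)
cv2.imwrite('pics/c5.png',np.hstack([A,B])[:,:,::-1])
# predicted reader outline
cen=P1-.008*(-z)- .0095*y
Rm=np.c_[-z,np.cross(y,-z),y]
C=[cen+Rm@np.array(k) for k in [(.05,.033,.019),(.05,-.033,.019),(-.05,-.033,.019),(-.05,.033,.019)]]
print(((proj(t,C)-[220,130])*2.6).round().tolist(),((proj(s,C)-[130,150])*2.6+[390,0]).round().tolist())
E
```

```text
t 19.82 dock pos [-12.4  52.3 262. ] F dock [ 0.4  0.4 -1.4] gap 0.217 gf 49.9
[0.50001213 0.04999714 0.26197945] [[-0.0, 0.707, 0.707], [1.0, 0.0, 0.0], [0.0, 0.707, -0.707]]
[[285.0, 370.0], [189.0, 368.0], [185.0, 275.0], [273.0, 277.0]] [[514.0, 98.0], [527.0, 58.0], [643.0, 152.0], [640.0, 197.0]]
```

View pics/c5.png

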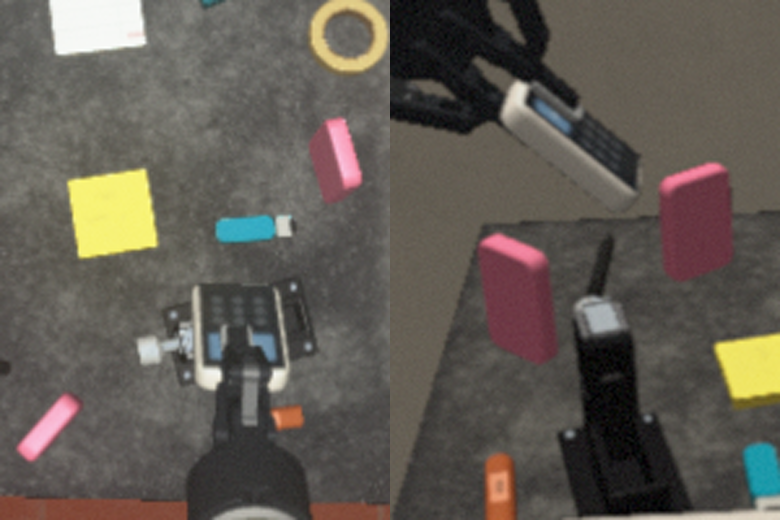

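The crops show the reader held about 45° back with its screen up and facing across the counter, within a few pixels of the predicted outline. The knob is home and the coins, lighter and notes haven't moved.

```bash
python3 -c "
from h import *
st();print(job.hand_in())"
```

```text
t 19.92 dock pos [-12.5  52.3 262. ] F dock [-0.5 -0.5 -1.5] gap 0.216 gf 49.9
the job is handed in; nothing more can be done
None
```

I pulled the release knob fully out and pushed it home, then lifted the reader and handed in at about 20 s, holding it steady about 25 cm up, leaned back 45° to face the customer; the small things round the dock look undisturbed.

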